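# Slide the flask board home under the funnel

### The job

With shut fingertips, push the wooden board, with the little conical flask standing on it, along its two rails towards the white funnel until you feel it drop into the locating notches and the flask stands under the funnel's spout; stop pushing as soon as it has dropped in, and take the hand away. Only push the board: do not lift it, do not touch the flask or let it tip or slide about, and leave the beaker, the brown bottle and the rubber stopper where they are.

Things in the scene. Friction and masses are not known exactly. Their poses are not given: they have to be found in the camera images.
- rack: Fixed aluminium rack. Origin on the bench straight below the spout, midway between the rails; z up. Two rails run along its y axis, y -120 to +255 mm, centred at x -65 and +65, 20 wide, top 40 mm above the bench; outside each a 6 mm lip (inner face x +-77), 58 high. Between them it is open, 110 wide (only 8 mm high cross strips on the bench); no end walls.
- notch (a point): Middle of one of the four notches in the rail tops, at x +65, y +85 mm of the rack, 40 mm above the bench. The others are at x +-65, y +-85. Each is 25 mm long along the rail, 8 mm deep, with upright end walls.
- board: Loose plywood board 150 (x) x 200 (y) mm, 12 thick, 0.3 to 0.55 kg, axes along the rack's; four black feet 12 high, 20 long, at x +-65, y +-85. Origin: its centre, at the feet's undersides; panel 12 to 24 mm above. Starts 60 to 130 mm to the rack's +y side of home, feet on the rails (panel 52 to 64 mm above the bench). Push it towards the rack's -y.
- push_face (a point): Middle of the board's plain upright end face (150 wide, 12 high) on its +y side, where to push: 100 mm from the board's centre, 18 mm above its origin. Sliding takes about 1 to 6 N. With the board's origin at the rack's y = 0 (2.5 mm play each way) its four feet drop 8 mm into the notches at once (panel then 44 to 56 mm above the bench) and the notch walls stop it.
- flask: Loose conical glass flask standing on the middle of the board (within about 8 mm), 64 mm wide at the foot, 28 mm at the mouth, 85 mm high, 90 g. Origin: centre of its underside. It rides on the board by friction alone.
- spout (a point): Lower end of the fixed white funnel's spout, 160 mm above the bench over the rack's origin; the funnel, 56 mm wide, is 218 high at its top. An arm 185 high holds it from an upright rod at the rack's x +145, y 0, 220 high. With the board home the flask's mouth is about 20 mm below the spout.
- beaker: Loose open glass beaker, 68 mm wide, 90 mm high, off to one side of the rack. Origin: centre of its underside.
- bottle: Loose closed brown glass bottle, 66 mm wide, 150 mm high, off to one side of the rack. Origin: centre of its underside.
- stopper: Loose black rubber stopper, 26 to 36 mm wide, 28 mm high, on the right-hand side of the bench. Origin: centre of its underside.
Not all that is in view belongs to the job. What is meant by the board is not green, and is the larger of those in its own colour.

How it is judged:
On the way, in this order (a step that is already met when the one before it is completed fails the run):
1. pushed by the fingers, the board rides along the rails to near the notches (contact force between the fingers and board above 0.2 N and y of board in the frame of rack below 0.045 m and z of board in the frame of rack above 0.037 m), for 0.04 s.
2. the board drops into all four notches (z of board in the frame of rack below 0.0345 m and y of board in the frame of rack between -0.006 and 0.006 m and angle between board's own z axis and vertical below 0.02 rad), for 0.1 s.
At the end, for the whole second after the job is handed in: The board lies level at rest with all four feet down in the notches (origin within 2.5 mm of its seated height and 6 mm of the spout's place along the rails), the flask upright on it within 25 mm of the point below the spout (all of step 2 and linear speed of board below 0.01 m/s and angle between flask's own z axis and vertical below 0.05 rad and horizontal distance between flask and spout below 0.025 m and linear speed of flask below 0.02 m/s); the robot touches nothing.
It fails at once if the board is lifted off its rails (10 mm or more) (z of board in the frame of rack above 0.05 m).
It fails at once if the board is shoved hard (over 40 N) (contact force between the fingers and board above 40 N).
It fails at once if the flask is touched by the robot (contact force between any of the fingers, the arm and flask above 0.2 N).
It fails at once if the flask tips or slides about on the board (angle between flask's own z axis and vertical above 0.3 rad or horizontal distance between flask and board above 0.03 m).
It fails at once if the beaker, bottle or stopper is disturbed (distance of any of beaker, bottle, stopper from where it was at the start of the episode above 0.02 m).
It also fails if it takes over 35 s, if anything falls off the work surface, if the arm or the gripper's body presses on something with over 40 N, if the wrist force passes 120 N, or if a joint passes its speed limit or range.

### The arm

A 7-joint arm with a two-finger parallel gripper is mounted at the origin on the work surface. World frame = base frame: x ahead of the robot, y to its left, z up, the work surface at z = 0. Lengths are in m, angles in rad, forces in N, time in s.
With the tool pointing down it reaches from about 0.425 to 0.875 m from the base axis. Payload 4.7 kg.
Tool frame: the origin (TCP) lies at the very end of the fingers, on their centre line; the grasp point (between the pads) lies behind it (ctrl.tcp_to_grasp is the y of the grasp point in the tool frame, in m); y points along the fingers, x is the direction in which the jaws open and shut, and the axes are right-handed (so a half turn about y gives the same grasp; the last joint's range is limited). The gripper opens to 87 mm and grips with 3 to 60 N. Pads are 19 mm wide; open, the fingers measure 117 mm over their backs; the gripper's body (75 mm by 190 mm) begins 51 mm behind the grasp point.
Start: joints at [1.203, 0.321, -0.07, 1.45, 0.023, 1.371, -0.057], TCP at [0.242, -0.603, 0.223] pointing down, gripper open.
Joint ranges: [-2.86, 2.86], [-0.3, 2.09], [-1.38, 1.24], [0.06, 2.45], [-1.56, 4.7], [0.09, 2.05], [-2.69, 2.69]. Speed limits (rad/s): [2.57, 2.57, 3.14, 3.14, 3.14, 3.14, 3.14].

### API

Orientations are given as a rotation vector (axis times angle).
In Python, from bench import ctrl, get_image, workorder gives the robot as it stands.
- The arm moves only by the tool drive_tool, never from a script. Its argument "increments" is text: rows parted by semicolons, each of 5 numbers parted by spaces: the shift along the tool's x, y, z in mm, then the turn about the tool's y in degrees, then the closure in counts, from 0 (fully open) to 255 (shut). In form: tx ty tz yaw fingers; .... A call has 1 to 20 rows; each row shifts and turns the commanded pose from where the row before left it, along the tool's axes as they then stand; what a row does not reach is not made up. A row lasts 1/8 s, in which the tool goes at most 62.5 mm and 10.7 degrees, less where a joint would pass 70% of its speed; a pose out of reach is approached as far as the arm can. A call is refused whole if a number of a shift passes 62.5 or a number of a turn 10.7, either way. A call with a gripper value outside its range is refused whole. The fingers move at their own pace and stop on an object; "squeeze" is the grip in N (left out, the last holds). Time passes only in rows, so rows that do not move let the fingers close. It gives the time, the measured TCP pose, the force and the opening at its end, in the units of the state.
- ctrl.get_state(): the state, without advancing time (a new reading comes with each control period).
- get_image(name): name is "scene" or "side" or "wrist"; returns a dict with "img" (480x640x3 uint8, red, green, blue), "mtx" (3x3 intrinsics, pixels), "camera_from_world" (4x4, takes a point from world to camera coordinates). Camera axes: x right, y up, looking along -z (the intrinsics and any distortion apply to the point x, -y, -z); pixel columns grow to the right and rows downward; lengths in m; the calibration is good to about 2 mm. A picture is of the moment at which its call begins. There is no depth.
- workorder.close_job(): hands the job in, once; it reports no verdict.
The state is a dict: "time": time; "joint_positions": joint angles; "qd": joint speeds; "joint_torque": joint torques, N m; "position": TCP position; "tool_rot": TCP orientation; "ft_force": force on the tool from outside, world axes, zero at the start; "torque": the same for the moment, N m; "grip_width": opening from 0.0 (shut) to 1.0 (fully open).
Only numpy, scipy, OpenCV 4.12 (cv2) and the standard library are available. Lean on these libraries where they do the work, as an engineer would, in place of code of your own. Each camera call takes 0.05 s, during which the arm holds its last target.

## Working session

There is one attempt and no reset: what is moved stays moved. The work goes in short steps, Python scripts to look and compute and a tool call to move; the robot and the scene stay as the last step left them, time stands still between calls to the robot, and variables do not carry over. Pictures are saved under pics/ and viewed, and the job is handed in when it is done.

Besides the shell and the picture viewer there is one more tool, called after "Call:" by a JSON object that holds its "api" and its "payload". drive_tool: Moves the arm, as the interface text tells. Its arguments: {"type":"object","properties":{"increments":{"type":"string"},"squeeze":{"type":"number"}},"required":["increments"]}

```bash
mkdir -p pics
python3 - <<'E'
from bench import ctrl,get_image
import cv2,numpy as np
for n in ("scene","side","wrist"):
    d=get_image(n); cv2.imwrite(f"pics/{n}0.png",d["img"][:,:,::-1]); np.savez(f"{n}0.npz",**d)
    print(n,np.round(d["mtx"],1).tolist(),np.round(d["camera_from_world"],3).tolist(),[k for k in d])
print(ctrl.get_state(),ctrl.tcp_to_grasp)
E
```

```text
scene [[445.6, 0.0, 315.7], [0.0, 445.6, 243.8], [0.0, 0.0, 1.0]] [[0.654, 0.756, -0.018, -0.312], [-0.517, 0.465, 0.719, 0.156], [0.552, -0.461, 0.695, -1.327], [0.0, 0.0, 0.0, 1.0]] ['img', 'mtx', 'camera_from_world']
side [[513.0, 0.0, 328.8], [0.0, 513.0, 243.5], [0.0, 0.0, 1.0]] [[0.956, -0.294, -0.013, -0.448], [0.195, 0.597, 0.778, -0.165], [-0.221, -0.746, 0.628, -1.347], [0.0, 0.0, 0.0, 1.0]] ['img', 'mtx', 'camera_from_world']
wrist [[424.6, 0.0, 318.4], [0.0, 424.6, 246.2], [0.0, 0.0, 1.0]] [[0.372, -0.928, -0.003, -0.649], [0.89, 0.357, -0.283, 0.036], [0.264, 0.103, 0.959, -0.392], [0.0, 0.0, 0.0, 1.0]] ['img', 'mtx', 'camera_from_world']
{'time': 0.15, 'joint_positions': array([ 1.20311242,  0.32163007, -0.07010941,  1.45133785,  0.02261139,
        1.37080176, -0.05689877]), 'qd': array([-0.00177411, -0.00072197,  0.00076188, -0.00104853, -0.00122942,
        0.00039386, -0.00079848]), 'joint_torque': array([ 1.99127649e-04, -4.91794109e+01, -4.04534452e-01, -3.12879682e+01,
       -6.39755186e-02,  4.04284825e-02,  8.73305703e-05]), 'position': array([ 0.24199658, -0.60284957,  0.22175626]), 'tool_rot': array([-1.36526532,  0.92438905, -0.92241371]), 'ft_force': array([-0.97180816, -1.06550627, -0.53616275]), 'torque': array([-0.02192036,  0.05141784,  0.01570892]), 'grip_width': 0.9981849531193405} -0.0187
```

View pics/scene0.png

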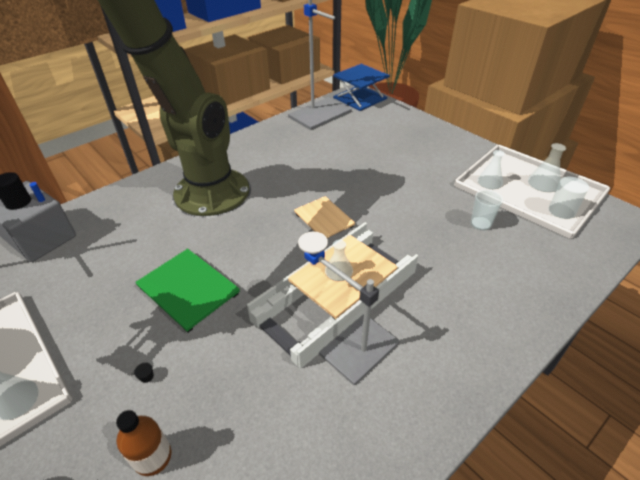

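View pics/side0.png

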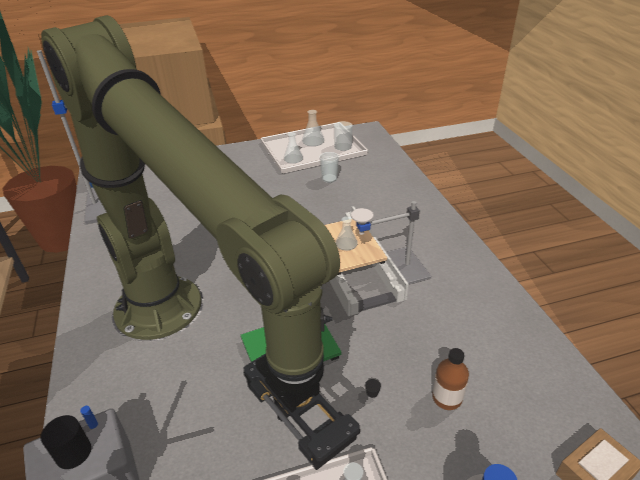

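View pics/wrist0.png

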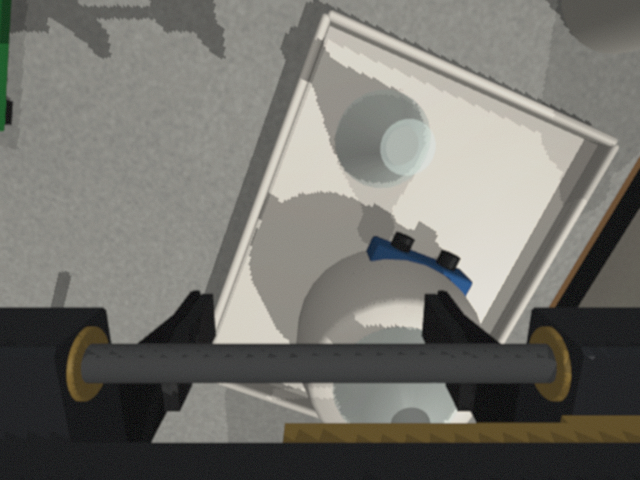

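Run:
```python
import cv2
a=cv2.imread("pics/scene0.png")[205:395,235:455]; cv2.imwrite("pics/c1.png",cv2.resize(a,None,fx=3.6,fy=3.0,interpolation=2)) if 0 else cv2.imwrite("pics/c1.png",cv2.resize(a,None,fx=3,fy=3,interpolation=2))
a=cv2.imread("pics/side0.png")[190:330,310:450]; cv2.imwrite("pics/c2.png",cv2.resize(a,None,fx=4,fy=4,interpolation=2))
```

```text
(no output)
```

View pics/c1.png

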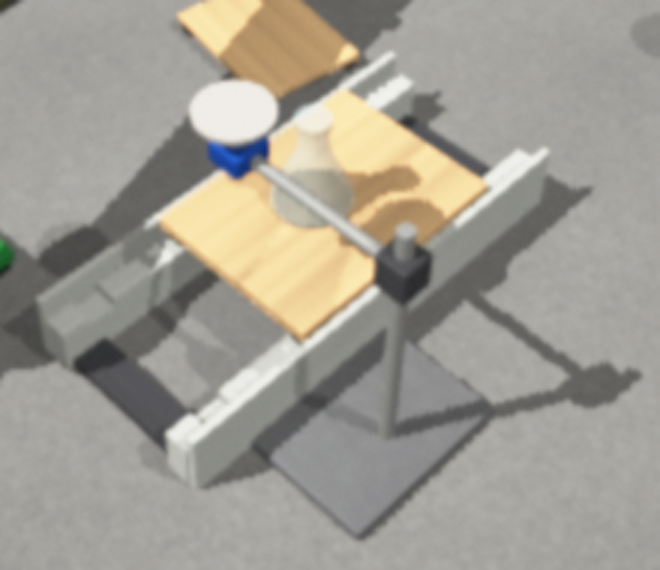

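View pics/c2.png

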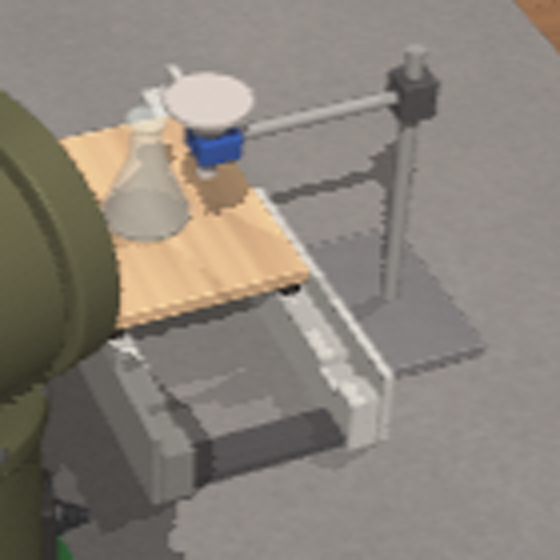

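```bash
cat > fit.py <<'E'
import numpy as np
from scipy.optimize import least_squares
D={n:np.load(n+"0.npz") for n in("scene","side","wrist")}
def proj(n,P,d=None):
    d=d or D[n];T=d["camera_from_world"];c=T[:3,:3]@P+T[:3,3];q=d["mtx"]@np.array([c[0],-c[1],-c[2]]);return q[:2]/q[2]
def w(p,r):
    c,s=np.cos(p[2]),np.sin(p[2]);return np.array([p[0]+c*r[0]-s*r[1],p[1]+s*r[0]+c*r[1],r[2]])
def back(n,uv,z,d=None):
    d=d or D[n];T=d["camera_from_world"];R=T[:3,:3];C=-R.T@T[:3,3]
    q=np.linalg.solve(d["mtx"],[*uv,1]);v=R.T@np.array([q[0],-q[1],-q[2]]);return C+v*(z-C[2])/v[2]
E
python3 - <<'E'
from fit import *
obs=[("scene",(145,0,220),(370.3,281.7)),("scene",(83,255,58),(418,255.7)),("scene",(0,0,218),(313,241.7)),("scene",(-80,255,58),(365.7,224)),("scene",(-83,-120,58),(247.7,305)),("scene",(83,-120,0),(301,367.7)),
("side",(83,-120,58),(407.5,283.75)),("side",(145,0,220),(413.8,202.5)),("side",(0,0,218),(362.3,215)),("side",(-83,-120,0),(348.7,315.7))]
b=[("scene",(75,-100),(335,317.3)),("scene",(75,100),(397.7,266.7)),("scene",(-75,-100),(289.3,279)),("scene",(-75,100),(349.3,235.7)),("side",(75,-100),(387,258))]
def f(p): 
    return np.concatenate([proj(n,w(p,np.array(r)/1e3))-u for n,r,u in obs]+[proj(n,w(p,np.array([r[0],r[1]+p[3]*1e3,64])/1e3))-u for n,r,u in b])
print(back("scene",(313,241.7),.218),back("side",(362.3,215),.218),back("scene",(370.3,281.7),.22))
r=least_squares(f,[.65,.0,0.,.1],loss="soft_l1");print(r.x,np.degrees(r.x[2]));print(np.round(f(r.x).reshape(-1,2),1))
p=r.x
for q in [(0,p[3]*1e3+100,58),(0,255,58)]: print(q,w(p,np.array(q)/1e3))
for n,u,z in [("scene",(484,224),0),("scene",(145,378),0),("scene",(150,465),0),("scene",(340,277),.064)]: print(u,back(n,u,z))
E
```

```text
[ 0.54388807 -0.05953681  0.218     ] [ 0.53950228 -0.0637685   0.218     ] [ 0.68775784 -0.05230269  0.22      ]
[ 0.54297892 -0.05911508  0.04551235  0.08705261] 2.6076655812614566
[[-0.1  0.1]
 [ 0.3 -0.3]
 [-0.1 -0.3]
 [ 0.4 -1.4]
 [-1.1 -1. ]
 [-0.9  1. ]
 [ 1.5 -0.6]
 [ 1.2 -1.1]
 [ 0.7 -1.3]
 [-0.  -0.4]
 [ 0.1 -0.3]
 [-0.3  0.1]
 [-2.3 -1.3]
 [-0.2 -1.1]
 [ 1.7 -1.2]]
(0, np.float64(187.0526120459025), 58) [0.53446866 0.12774384 0.058     ]
(0, 255, 58) [0.53137728 0.19562087 0.058     ]
(484, 224) [0.62390952 0.47299338 0.        ]
(145, 378) [ 0.44206168 -0.42056753  0.        ]
(150, 465) [ 0.6027963  -0.48766801  0.        ]
(340, 277) [0.54549395 0.01348309 0.064     ]
```

```bash
cat > st.py <<'E'
from bench import ctrl
import numpy as np
from scipy.spatial.transform import Rotation as Ro
s=ctrl.get_state();R=Ro.from_rotvec(s["tool_rot"]).as_matrix()
p=[0.543,-0.0591,0.0455]
c,sn=np.cos(p[2]),np.sin(p[2]);Rr=np.array([[c,sn],[-sn,c]])
print("t",s["time"],"pos",np.round(s["position"],4),"rack",np.round(1e3*Rr@(s["position"][:2]-p[:2]),1),"F",np.round(s["ft_force"],2),"w",s["grip_width"],"q",np.round(s["joint_positions"],2))
print(np.round(R,3).tolist()); print("yaw of tool x deg",np.degrees(np.arctan2(R[1,0],R[0,0])))
E
python3 st.py; python3 -c "
from fit import *
from bench import get_image
"
```

```text
t 0.15 pos [ 0.242  -0.6028  0.2218] rack [-325.4 -529.5] F [-0.97 -1.07 -0.54] w 0.9981849531193405 q [ 1.2   0.32 -0.07  1.45  0.02  1.37 -0.06]
[[0.373, -0.001, 0.928], [-0.928, 0.001, 0.373], [-0.001, -1.0, -0.0]]
yaw of tool x deg -68.12253159899188
```

```bash
cat > sim.py <<'E'
import sys,numpy as np
from scipy.spatial.transform import Rotation as Ro
from bench import ctrl
s=ctrl.get_state();P=s["position"].copy();R=Ro.from_rotvec(s["tool_rot"])
p=[0.543,-0.0591,0.0455];c,sn=np.cos(p[2]),np.sin(p[2]);Rr=np.array([[c,sn],[-sn,c]])
for r in sys.argv[1].split(";"):
    a=[float(x) for x in r.split()];P=P+R.apply(np.array(a[:3])/1e3);R=R*Ro.from_rotvec([0,np.radians(a[3]),0])
    M=R.as_matrix();print(np.round(P,3),"rad",round(np.hypot(*P[:2]),3),"yaw",round(np.degrees(np.arctan2(M[1,0],M[0,0])),1),"rack",np.round(1e3*Rr@(P[:2]-p[:2])))
E
python3 sim.py "0 -45 0 0 255;0 -45 0 0 255;0 0 55 -6 255;0 0 55 -6 255;0 0 55 -6 255;0 0 55 -6 255;0 0 55 -6 255;0 0 55 -6 255;0 0 55 -6 255;0 0 55 -6 255;0 0 55 -6 255;0 0 55 -6 255;0 0 55 -6 255;0 0 55 -4.7 255"
```

```text
[ 0.242 -0.603  0.267] rad 0.65 yaw -68.1 rack [-325. -530.]
[ 0.242 -0.603  0.312] rad 0.65 yaw -68.1 rack [-325. -530.]
[ 0.293 -0.582  0.312] rad 0.652 yaw -62.1 rack [-273. -511.]
[ 0.342 -0.557  0.312] rad 0.653 yaw -56.1 rack [-224. -488.]
[ 0.387 -0.526  0.312] rad 0.653 yaw -50.1 rack [-177. -459.]
[ 0.43  -0.491  0.312] rad 0.652 yaw -44.1 rack [-133. -426.]
[ 0.468 -0.451  0.312] rad 0.65 yaw -38.1 rack [ -93. -388.]
[ 0.502 -0.408  0.312] rad 0.647 yaw -32.1 rack [ -57. -347.]
[ 0.531 -0.361  0.312] rad 0.642 yaw -26.1 rack [ -26. -302.]
[ 0.555 -0.312  0.312] rad 0.637 yaw -20.1 rack [   1. -253.]
[ 0.574 -0.26   0.312] rad 0.631 yaw -14.1 rack [  22. -203.]
[ 0.588 -0.207  0.312] rad 0.623 yaw -8.1 rack [  38. -150.]
[ 0.595 -0.153  0.312] rad 0.615 yaw -2.1 rack [ 48. -96.]
[ 0.597 -0.098  0.312] rad 0.605 yaw 2.6 rack [ 53. -41.]
```

Call:
{"api": "drive_tool", "payload": {"increments": "0 -45 0 0 255;0 -45 0 0 255;0 0 55 -6 255;0 0 55 -6 255;0 0 55 -6 255;0 0 55 -6 255;0 0 55 -6 255;0 0 55 -6 255;0 0 55 -6 255;0 0 55 -6 255;0 0 55 -6 255;0 0 55 -6 255;0 0 55 -6 255;0 0 55 -4.7 255;0 0 0 0 255;0 0 0 0 255", "squeeze": 20}}

```text
time: 2.15
position: [0.5974, -0.0988, 0.3123]
tool_rot: [-1.572, -0.034, 0.035]
ft_force: [0.2, 0.4, -0.1]
grip_width: 0.004
```

```bash
python3 st.py
```

```text
t 2.15 pos [ 0.5974 -0.0988  0.3123] rack [ 52.5 -42.1] F [ 0.15  0.42 -0.08] w 0.0043590115779384014 q [ 0.57  0.24 -0.55  1.41  0.13  1.53  0.07]
[[0.999, -0.0, -0.044], [0.044, -0.001, 0.999], [-0.001, -1.0, -0.001]]
yaw of tool x deg 2.5371278277211067
```

Call:
{"api": "drive_tool", "payload": {"increments": "-8.7 0 47 0 255;-8.7 0 47 0 255;-8.7 0 47 0 255;-8.7 0 47 0 255;-8.7 0 47 0 255;-8.7 0 47 0 255;0 0 0 0 255"}}

```text
time: 3.02
position: [0.5317, 0.1844, 0.3127]
tool_rot: [-1.569, -0.039, 0.039]
ft_force: [0.2, -0.0, -0.1]
grip_width: 0.005
```

```bash
python3 st.py
python3 - <<'E'
from bench import get_image
import cv2,numpy as np
for n in ("scene","wrist","side"):
    d=get_image(n); cv2.imwrite(f"pics/{n}1.png",d["img"][:,:,::-1]); np.savez(f"{n}1.npz",**d)
E
```

```text
t 3.025 pos [0.5317 0.1844 0.3127] rack [-2.000e-01  2.438e+02] F [ 0.23 -0.04 -0.11] w 0.0047058689219513575 q [ 0.27  0.16 -0.74  1.51  0.11  1.51 -0.41]
[[0.999, -0.0, -0.05], [0.05, 0.002, 0.999], [-0.0, -1.0, 0.002]]
yaw of tool x deg 2.841270830711578
```

View pics/wrist1.png

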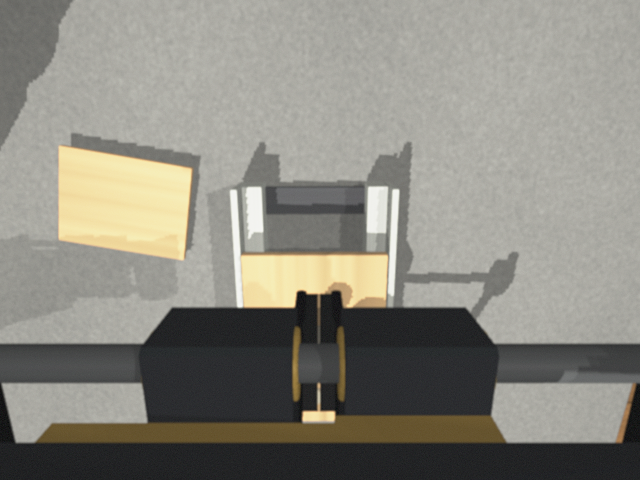

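View pics/side1.png

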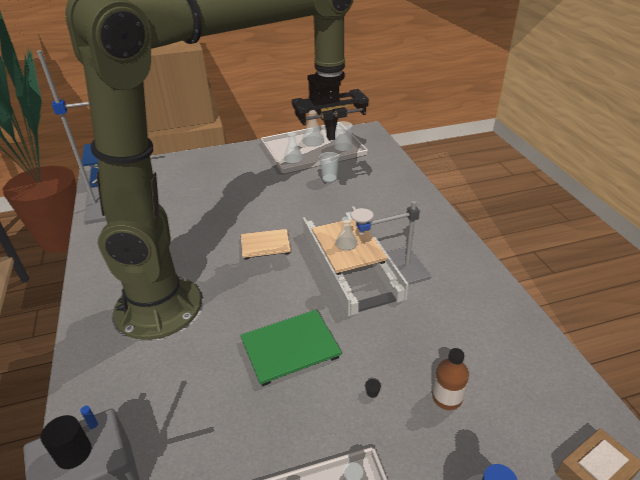

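Candidates for the board are the large wooden one on the rails (scene 342,275; side 350,246), a smaller wooden one on the bench (scene 324,217; side 265,243) and a green one (scene 187,288). I choose the one on the rails: it is wooden, it is the larger of the two, and it carries the flask. In the wrist picture its +y edge is at row 253, columns 240–388. I'll check that edge's position and a close crop next.

```bash
python3 - <<'E'
from fit import *
import cv2
p=[0.543,-0.0591,0.0455];c,sn=np.cos(p[2]),np.sin(p[2]);Rr=np.array([[c,sn],[-sn,c]])
d=np.load("wrist1.npz")
for u,z in [((241,253.5),.064),((387.5,253.5),.064),((234,190),.058),((396,190),.058)]:
    q=back("wrist",u,z,d);print(u,np.round(1e3*Rr@(q[:2]-p[:2]),1))
a=cv2.imread("pics/side1.png")[190:330,290:440]; cv2.imwrite("pics/c3.png",cv2.resize(a,None,fx=4,fy=4,interpolation=2))
E
python3 sim.py "0 50 0 0 0;0 50 0 0 0;0 50 0 0 0;0 50 0 0 0;0 50 0 0 0;0 17 0 0 0"|tail -1
```

```text
(241, 253.5) [-79.8 188.5]
(387.5, 253.5) [ 68.8 188.5]
(234, 190) [-84.4 252.2]
(396, 190) [ 75.2 252.2]
[0.534 0.178 0.045] rad 0.563 yaw 2.3 rack [  2. 238.]
```

View pics/c3.png

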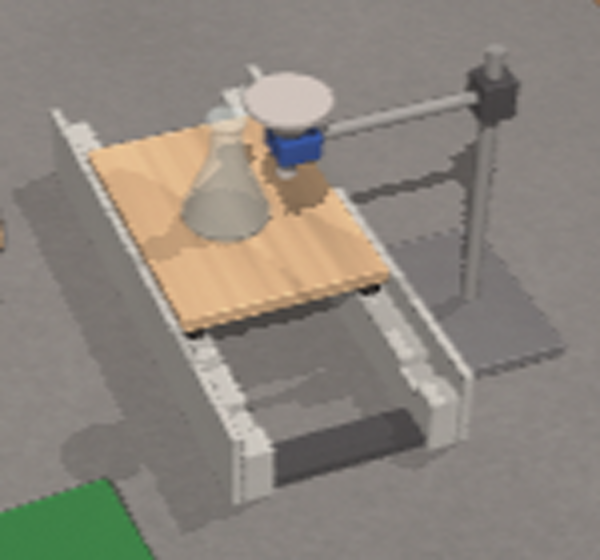

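The crop confirms the large wooden board on the rails, with the flask on it. The measured edge is at rack y ≈ 188. I'm descending behind it now.

Call:
{"api": "drive_tool", "payload": {"increments": "-2 50 0 0 255;0 50 0 0 255;0 50 0 0 255;0 50 0 0 255;0 40 0 0 255;0 27 0 0 255;0 0 0 0 255;0 0 0 0 255"}}

```text
time: 4.18
position: [0.5321, 0.1802, 0.0465]
tool_rot: [-1.571, -0.035, 0.032]
ft_force: [0.0, -0.0, 0.1]
grip_width: 0.005
```

```bash
python3 st.py
python3 - <<'E'
from bench import get_image
import cv2,numpy as np
d=get_image("scene"); cv2.imwrite(f"pics/scene2.png",d["img"][:,:,::-1]); np.savez("scene2.npz",**d)
a=d["img"][150:390,235:475,::-1]; cv2.imwrite("pics/c4.png",cv2.resize(a,None,fx=2.5,fy=2.5,interpolation=2))
E
```

```text
t 4.175 pos [0.5321 0.1802 0.0465] rack [ -0.  239.6] F [ 0.02 -0.04  0.07] w 0.005476534316918102 q [ 0.21  0.37 -0.69  1.85  0.27  1.02 -0.54]
[[0.999, 0.001, -0.043], [0.043, -0.0, 0.999], [0.001, -1.0, -0.0]]
yaw of tool x deg 2.4467555796243103
```

View pics/c4.png

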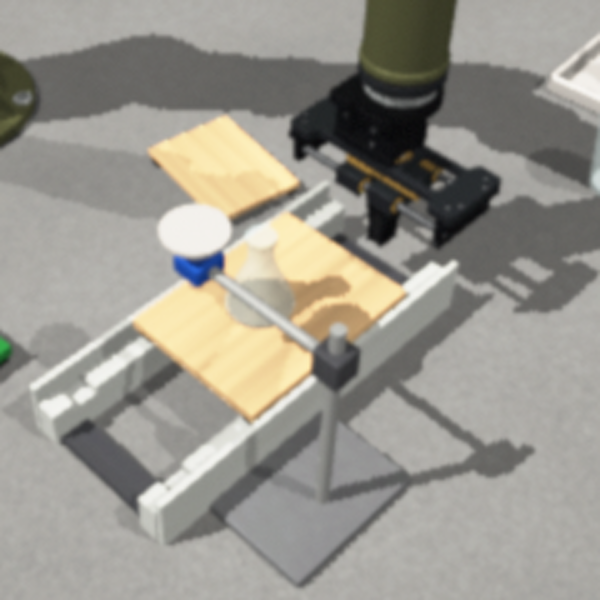

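The fingers are behind the push face, centred between the rails, and the flask is standing. I'm approaching to touch.

Call:
{"api": "drive_tool", "payload": {"increments": "0 0 -8 0 255;0 0 -8 0 255;0 0 -8 0 255;0 0 -4 0 255;0 0 -3 0 255;0 0 -3 0 255;0 0 -2 0 255;0 0 -2 0 255;0 0 -2 0 255"}}

```text
time: 5.35
position: [0.5325, 0.1413, 0.0455]
tool_rot: [-1.571, -0.035, 0.036]
ft_force: [1.2, 0.3, -0.0]
grip_width: 0.007
```

```bash
python3 st.py
```

```text
t 5.35 pos [0.5325 0.1413 0.0455] rack [ -1.4 200.7] F [ 1.15  0.31 -0.04] w 0.007114525009982022 q [ 0.28  0.35 -0.68  1.87  0.25  1.01 -0.46]
[[0.999, -0.0, -0.045], [0.045, -0.0, 0.999], [-0.0, -1.0, -0.0]]
yaw of tool x deg 2.587814066903414
```

Call:
{"api": "drive_tool", "payload": {"increments": "0 0 -2 0 255;0 0 -2 0 255;0 0 -2 0 255;0 0 -2 0 255;0 0 -3 0 255;0 0 -3 0 255;0 0 -3 0 255;0 0 -3 0 255"}}

```text
time: 6.35
position: [0.5334, 0.1211, 0.0455]
tool_rot: [-1.571, -0.035, 0.035]
ft_force: [-0.7, 2.3, -0.6]
grip_width: 0.007
```

```bash
python3 st.py
python3 - <<'E'
from bench import get_image
import cv2,numpy as np
d=get_image("scene"); np.savez("scene3.npz",**d)
a=d["img"][150:390,235:475,::-1]; cv2.imwrite("pics/c5.png",cv2.resize(a,None,fx=2.5,fy=2.5,interpolation=2))
E
```

```text
t 6.35 pos [0.5334 0.1211 0.0455] rack [ -1.3 180.5] F [-0.71  2.3  -0.58] w 0.007245928410434496 q [ 0.31  0.34 -0.67  1.88  0.25  1.01 -0.42]
[[0.999, 0.0, -0.045], [0.045, -0.0, 0.999], [0.0, -1.0, -0.0]]
yaw of tool x deg 2.5712863073989367
```

View pics/c5.png

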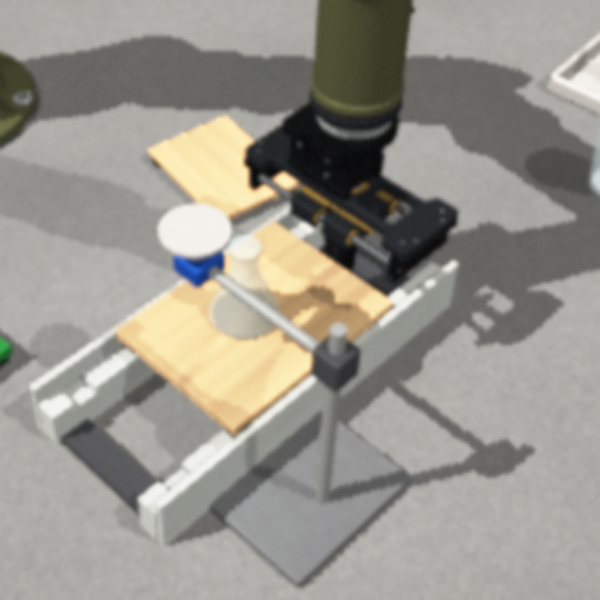

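Run:
```python
from fit import *
p=[0.543,-0.0591,0.0455];c,sn=np.cos(p[2]),np.sin(p[2]);Rr=np.array([[c,sn],[-sn,c]])
for u in [(237,431),(118,333),(398,300)]:
    q=back("scene",(235+u[0]/2.5,150+u[1]/2.5),.064);print(u,np.round(1e3*Rr@(q[:2]-p[:2]),1))
```

```text
(237, 431) [ 76.9 -30.1]
(118, 333) [-70.2 -31.2]
(398, 300) [ 76.2 174.2]
```

The board is sliding with about 2.3 N and is now at y ≈ 71, with the tool 109.5 mm ahead of its origin. The drop should come at about tool y 110. I'm pushing on.

Call:
{"api": "drive_tool", "payload": {"increments": "0 0 -3 0 255;0 0 -4 0 255;0 0 -4 0 255;0 0 -4 0 255;0 0 -4 0 255;0 0 -4 0 255;0 0 -4 0 255;0 0 -4 0 255;0 0 -4 0 255;0 0 -4 0 255;0 0 -4 0 255;0 0 -4 0 255;0 0 -3 0 255;0 0 -3 0 255"}}

```text
time: 8.15
position: [0.5358, 0.0682, 0.0455]
tool_rot: [-1.571, -0.035, 0.035]
ft_force: [-1.1, 2.5, -0.5]
grip_width: 0.003
```

```bash
python3 st.py
python3 - <<'E'
from bench import get_image
import cv2,numpy as np
d=get_image("scene"); np.savez("scene4.npz",**d)
a=d["img"][150:390,235:475,::-1]; cv2.imwrite("pics/c6.png",cv2.resize(a,None,fx=2.5,fy=2.5,interpolation=2))
E
```

```text
t 8.15 pos [0.5358 0.0682 0.0455] rack [ -1.4 127.5] F [-1.14  2.45 -0.53] w 0.003290223721295987 q [ 0.4   0.32 -0.65  1.9   0.23  1.   -0.31]
[[0.999, -0.0, -0.045], [0.045, -0.0, 0.999], [-0.0, -1.0, -0.0]]
yaw of tool x deg 2.57703866792172
```

View pics/c6.png

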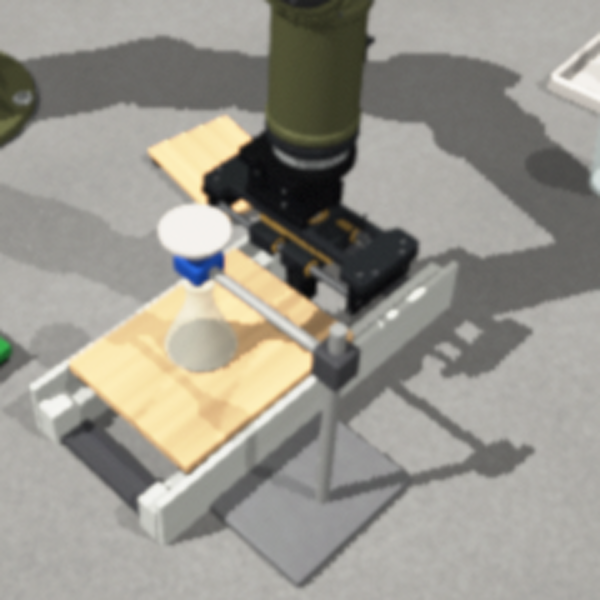

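Call:
{"api": "drive_tool", "payload": {"increments": "0 0 -2 0 255;0 0 -2 0 255;0 0 -2 0 255;0 0 -2 0 255;0 0 -2 0 255"}}

```text
time: 8.82
position: [0.5362, 0.0583, 0.0455]
tool_rot: [-1.571, -0.035, 0.035]
ft_force: [0.3, 2.4, -0.5]
grip_width: 0.005
```

Call:
{"api": "drive_tool", "payload": {"increments": "0 0 -2 0 255;0 0 -2 0 255"}}

```text
time: 9.07
position: [0.5364, 0.0542, 0.0455]
tool_rot: [-1.571, -0.035, 0.035]
ft_force: [0.4, 2.5, -1.5]
grip_width: 0.009
```

```bash
python3 st.py
python3 - <<'E'
from bench import get_image
import cv2,numpy as np
d=get_image("scene"); np.savez("scene5.npz",**d)
a=d["img"][150:390,235:475,::-1]; cv2.imwrite("pics/c7.png",cv2.resize(a,None,fx=2.5,fy=2.5,interpolation=2))
E
```

```text
t 9.075 pos [0.5364 0.0542 0.0455] rack [ -1.4 113.5] F [ 0.43  2.47 -1.49] w 0.008979324579759172 q [ 0.42  0.31 -0.65  1.9   0.22  1.   -0.28]
[[0.999, -0.0, -0.045], [0.045, -0.0, 0.999], [-0.0, -1.0, -0.0]]
yaw of tool x deg 2.576750689526234
```

View pics/c7.png

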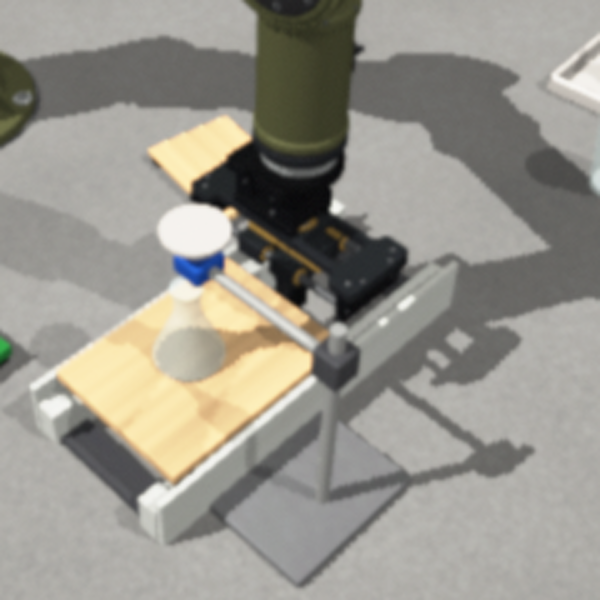

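Not in yet: the panel is still above the lips and the force is 2.5 N. I'll go in 1 mm steps.

Call:
{"api": "drive_tool", "payload": {"increments": "0 0 -1 0 255;0 0 -1 0 255"}}

```text
time: 9.38
position: [0.5365, 0.0526, 0.0455]
tool_rot: [-1.57, -0.035, 0.035]
ft_force: [-0.2, 3.0, -0.5]
grip_width: 0.005
```

```bash
python3 st.py
python3 - <<'E'
from bench import get_image
import cv2,numpy as np
d=get_image("scene"); np.savez("scene6.npz",**d)
a=d["img"][150:390,235:475,::-1]; cv2.imwrite("pics/c8.png",cv2.resize(a,None,fx=2.5,fy=2.5,interpolation=2))
E
```

```text
t 9.375 pos [0.5365 0.0526 0.0455] rack [ -1.4 111.9] F [-0.22  2.99 -0.46] w 0.004501777865240823 q [ 0.42  0.31 -0.65  1.9   0.22  1.   -0.28]
[[0.999, -0.0, -0.045], [0.045, 0.0, 0.999], [-0.0, -1.0, 0.0]]
yaw of tool x deg 2.579430697491262
```

View pics/c8.png

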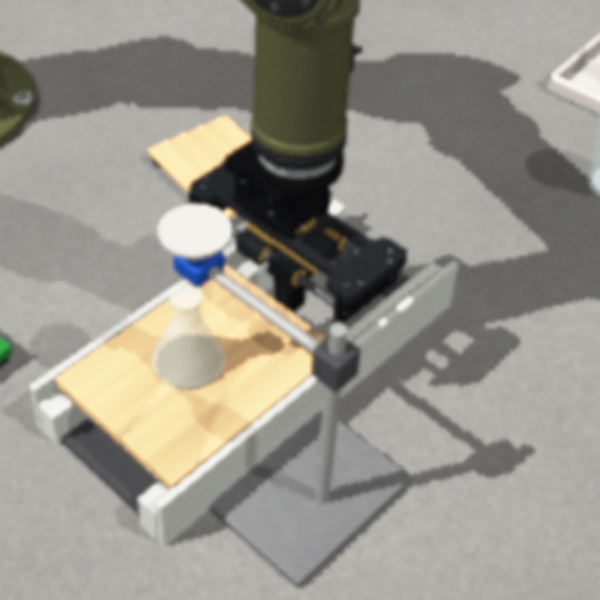

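It has dropped: the flask and panel moved down about 9 crop pixels, and the panel now sits between the lips. I'll stop pushing and back off.

Call:
{"api": "drive_tool", "payload": {"increments": "0 0 2 0 255;0 0 4 0 255;0 0 10 0 255;0 0 20 0 255;0 0 30 0 255;0 -30 20 0 255;0 -50 0 0 255;0 -50 0 0 255;0 -50 0 0 255;0 0 0 0 255;0 0 0 0 255"}}

```text
time: 10.8
position: [0.5322, 0.1386, 0.225]
tool_rot: [-1.571, -0.035, 0.036]
ft_force: [0.4, -0.3, -0.2]
grip_width: 0.003
```

```bash
python3 st.py
python3 - <<'E'
from bench import get_image
import cv2,numpy as np
d=get_image("scene"); np.savez("scene7.npz",**d)
a=d["img"][190:390,235:455,::-1]; a=cv2.resize(a,None,fx=2.5,fy=2.5,interpolation=2)
e=get_image("side"); np.savez("side7.npz",**e)
b=e["img"][190:330,290:440,::-1]; b=cv2.resize(b,None,fx=3,fy=3,interpolation=2)
cv2.imwrite("pics/c9.png",a);cv2.imwrite("pics/c10.png",b)
E
```

```text
t 10.8 pos [0.5322 0.1386 0.225 ] rack [ -1.8 198. ] F [ 0.45 -0.3  -0.18] w 0.0034578608075280523 q [ 0.35  0.16 -0.72  1.68  0.11  1.34 -0.34]
[[0.999, -0.001, -0.046], [0.045, -0.001, 0.999], [-0.001, -1.0, -0.001]]
yaw of tool x deg 2.607856015623129
```

View pics/c9.png

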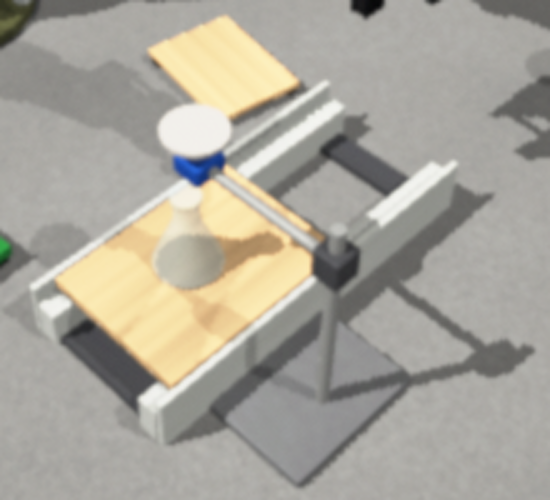

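View pics/c10.png

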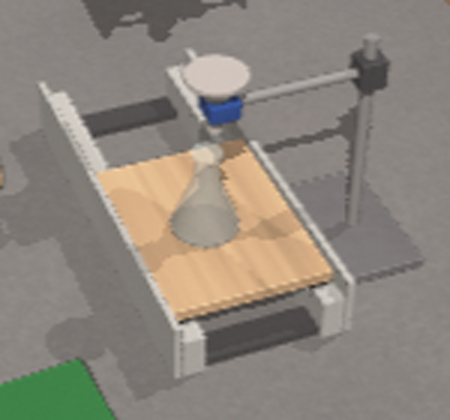

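Run:
```python
from fit import *
p=[0.543,-0.0591,0.0455];c,sn=np.cos(p[2]),np.sin(p[2]);Rr=np.array([[c,sn],[-sn,c]])
S=lambda u:(235+u[0]/2.5,190+u[1]/2.5); Q=lambda u:(290+u[0]/3,190+u[1]/3)
for n,u,z in [("scene",S((172,384)),.056),("scene",S((57,286)),.056),("side",Q((330,278)),.056),("side",Q((180,316)),.056),("scene",S((187,199)),.141),("side",Q((208,154)),.141),("side",Q((96,174)),.056)]:
    q=back(n,u,z);print(n,z,np.round(1e3*Rr@(q[:2]-p[:2]),1))
for r in [(75,-100,56),(75,-100,64),(-75,-100,56),(-75,-100,64)]:
    q=w(p,np.array(r)/1e3);print(r,(proj("scene",q)-[235,190])*2.5,(proj("side",q)-[290,190])*3)
```

```text
scene 0.056 [ 73.2 -98.3]
scene 0.056 [ -66.9 -102.8]
side 0.056 [  63.1 -108.4]
side 0.056 [ -74.7 -106.3]
scene 0.141 [-4.  -7.1]
side 0.141 [-12.4 -11. ]
side 0.056 [-79.3  95.7]
(75, -100, 56) [171.9173815  386.75267562] [338.16733547 268.43190193]
(75, -100, 64) [171.54082747 380.9838511 ] [338.88209934 261.63034518]
(-75, -100, 56) [ 53.7103391  278.83866896] [176.92801582 311.0864763 ]
(-75, -100, 64) [ 52.67172574 272.92112492] [177.0359332  304.24995497]
```

```bash
python3 -c "
from bench import workorder
print(workorder.close_job())"
```

```text
the job is handed in; nothing more can be done
None
```

I pushed the wooden board along the rails with shut fingertips, in steady steps at about 2.5–3 N. I stopped when it dropped into the notches, drew the hand back and up, and handed the job in at about 11 s. The hand-in gave no verdict.

**Board:** in the last pictures the panel sits between the lips. In the scene view its near corners fit the seated height, with y between about -98 and -103 mm against -100 expected. The drop showed in the picture rather than as a clear change in force.

**Flask:** it stands upright, about 8 mm from below the spout by the scene view.

**Disagreement:** the side view reads a few mm further towards -x and -y, and puts one board corner about 12 mm off in x. By that view the flask is about 17 mm from below the spout. The side view was already about 4 to 5 mm off on the fixed funnel, so I put most of this down to calibration.

**Hand:** it ended about 0.22 m up and clear of everything, with the force reading near zero.

**Not checked:** I kept the hand clear of the beaker, bottle and stopper, but did not measure them again at the end.

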